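# Close up the row of spice tins with the rack's sliding follower

## Robot

A 7-joint arm with a two-finger parallel gripper is mounted at the origin on a cart in front of the work surface, level with it; the furniture and walls round the work are solid. World frame = base frame: x ahead of the robot, y to its left, z up, the work surface at z = 0. Lengths are in mm, angles in rad, forces in N, time in s.
With the tool pointing down it reaches from about 350 to 775 mm from the base axis. Payload 3.1 kg.
Tool frame: the origin (TCP) lies midway between the tips of the shut fingers; the grasp point (between the pads) lies 19 mm behind it; z points along the fingers, y is the line along which they close (so a half turn about z gives the same grasp; the last joint's range is limited). The gripper opens to 85 mm and grips with 20 to 120 N. Pads are 22 mm wide; open, the fingers measure 114 mm over their backs; the gripper's body (76 mm by 85 mm) begins 54 mm behind the grasp point. The pads swing forward as they close: fully open they stand 13 mm farther back than shut.
Start: joints at [-1.292, 0.311, 0.014, 1.512, -0.004, 1.319, -0.027], TCP at [173.402, 521.966, 231.304] pointing down, gripper open.
Joint ranges: [-2.7, 2.7], [-0.3, 1.91], [-1.27, 1.3], [0.12, 2.57], [-1.44, 4.58], [0.2, 2.03], [-3.05, 3.05]. Speed limits (rad/s): [2.79, 2.79, 3.14, 3.14, 3.14, 3.14, 3.14].

## Interface

Orientations are given as a rotation vector (axis times angle).
In Python, from bench import manip, fingers, ik, cams gives the robot as it stands. Calls block until the motion is done:
- manip.move_to(position, orientation): joint-space move of the TCP to a pose.
- manip.move_l(position, rot=None, rate=150, contact_N=None): straight line of the TCP; rot=None keeps the orientation; rate is the mean speed in mm/s. With contact_N (N) it stops when the force on the tool has changed by that much, and returns True; else False.
- manip.move_joints(angles): joint-space move.
- fingers.move_gripper(opening, grasp_force=None): finger opening in mm; grasp_force is the grip in N (None keeps the last); returns when the fingers have stopped.
- manip.hold(seconds).
- ik(position, orientation): joint angles nearest the present ones, or None.
- cams.camera(name): name is "scene" or "top"; returns a dict with "pixels" (400x640x3 uint8, red, green, blue), "fx", "fy", "cx", "cy" (pixels), "xyz" and "orientation" of the camera in the world. Camera axes: x right, y down, z forward; pixel columns grow to the right and rows downward; lengths in mm; the calibration is good to about 2 mm. A picture is of the moment at which its call begins. There is no depth.
A pose or a line that the arm cannot do raises manip.MotionError and nothing moves.
- manip.hand_in(): hands the job in; it is judged then, once.
Readings, each from a call of its own:
- manip.current_clock(): time.
- manip.current_joint_positions(): joint angles.
- manip.current_qd(): joint speeds.
- manip.current_effort(): joint torques, N m.
- manip.current_tool_pos(): TCP position.
- manip.current_eef_rot(): TCP orientation.
- manip.current_ft_force(): force on the tool from outside, world axes, zero at the start.
- manip.current_wrist_torque(): the same for the moment, N m.
- manip.current_width(): finger opening in mm.
- manip.current_gripper_force(): force on a finger pad.
Only numpy, scipy, OpenCV 4.12 (cv2) and the standard library are available. Lean on these libraries where they do the work, as an engineer would, in place of code of your own. Each camera call takes 0.05 s, during which the arm holds its last target. There are 200 camera calls.

## Task

Close up the loose row of spice tins in the wooden rack: press down the green thumb pad in the middle of the rack's sliding follower to free its brake, keep it pressed and push the follower gently along its rail until it meets the red stop, then let the pad come up so that the brake holds it there. Use the fingertips only on the follower: do not grip, lift or touch the tins, do not force the follower along with its brake on, and leave the lemon, the jam jar and the garlic where they are.

Things in the scene. Friction and masses are not known exactly. Their poses are not given: they have to be found in the camera images.
- rack: Low wooden spice rack, 162 x 420 mm, fixed to the worktop. Origin: under the rack's middle, on the worktop; its y axis runs along the row of tins and the rail, towards the tall end wall; z is up; its -x side faces the robot. An aluminium T rail (top at z = 36 mm) runs along y at x = -62 mm; the channel for the tins (74 mm wide inside, floor at z = 8 mm, walls up to 46 mm) is centred on x = +20 mm and ends at an end wall, 62 mm high, whose inner face is at y = +190 mm.
- pad_top (a point): Centre of the upper face of the green thumb pad in the middle of the follower; 65 mm above the worktop when up. The pad is 32 mm wide (rack x) and 56 mm long (rack y), ribbed, with a 5 mm high, 5 mm thick lip across each y end (46 mm clear between the lips). It sinks up to 6 mm straight down into the grey carriage (40 x 80 mm, top 54 mm above the worktop).
- pad (a joint): How far the thumb pad is pressed down, m: 0 up (brake on), 0.006 fully down. It starts to sink at about 3.5 N and is fully down at about 5 N; its spring lifts it again. With the pad up the brake shoes grip the rail and hold the follower against a push of about 15 N; with it pressed 1.5 mm or more the brake is off. Fingertips pressing lightly may slip along the pad until they meet its lip, which then carries the follower along. Released, it rises by itself.
- follower (a joint): Place of the follower along the rail, m, growing in the rack's +y direction. It starts at 0 to 0.05; at 0.131 its carriage meets the red stop. With the brake off it takes about 1 N, and 2 to 4 N while it pushes the tins. A steel pusher plate at its +y end (flush with the carriage's front, top 56 mm above the worktop) reaches into the channel and pushes the tins along.
- follower_nose (a point): Middle of the carriage's +y face (the one that meets the stop), 40 mm along rack y from the pad's centre, 45 mm above the worktop.
- stop_face (a point): Middle of the face of the red stop that the carriage meets; 45 mm above the worktop. The stop is a red block 36 x 16 mm, clamped on the rail by a dark knurled screw that reaches 65 mm above the worktop. It marks a closed row of three tins with about 3 mm to spare, so that they are not squeezed.
- spice_tin_d: Loose spice tin with a black lid, 55 mm across, 72 mm high; origin under its middle. The three tins stand in the channel in any order, with gaps.
- spice_tin_e: Loose pink and green spice tin, 55 mm across, 72 mm high; origin under its middle.
- spice_tin_f: Loose black spice tin with an orange lid, 61 mm across, 81 mm high; origin under its middle.
- lemon: Loose lemon, 71 x 53 x 51 mm, left of the rack: bystander. Origin under its middle.
- jam_b: Loose jam jar with red checked lid, 68 mm across, 75 mm high, right of the rack: bystander. Origin under its middle.
- garlic: Loose garlic bulb, 60 mm across, 58 mm high, right of the rack: bystander. Origin under its middle.
Mind the look-alikes: they are no part of the job. Leave any purple look-alike of the spice_tin_d alone. Of the things shaped like the spice_tin_e, the pink one is meant.

How it is judged (in metres and radians):
On the way, in this order (a step that is already met when the one before it is completed fails the run):
1. the pad is pressed down at least 1.5 mm while the follower is still where it started (within 8 mm) (value of joint pad above 0.0015 m and distance of follower_nose from where it was at the start of the episode below 0.008 m), for 0.1 s.
2. the follower is within 2.5 mm of the red stop, the pad still pressed (value of joint follower above 0.1285 m and value of joint pad above 0.001 m), for 0.1 s.
At the end, for the whole second after the job is handed in: The follower stands at the red stop (within 2.5 mm), the pad is up again (within 0.6 mm) so that the brake holds, and the three tins stand upright (within 0.1 rad) and still in the channel, closed up towards the end wall (value of joint follower above 0.1285 m and value of joint pad below 0.0006 m and angle between each of spice_tin_d, spice_tin_e, spice_tin_f's own z axis and vertical below 0.1 rad and z of each of spice_tin_d, spice_tin_e, spice_tin_f in the frame of rack below 0.012 m and y of each of spice_tin_d, spice_tin_e, spice_tin_f in the frame of rack above 0.03 m and x of spice_tin_d in the frame of rack between -0.01 and 0.05 m and linear speed of each of spice_tin_d, spice_tin_e, spice_tin_f below 0.01 m/s and x of spice_tin_e in the frame of rack between -0.01 and 0.05 m and x of spice_tin_f in the frame of rack between -0.01 and 0.05 m); the robot touches nothing.
It fails at once if the fingertips press on something with more than 35 N (not gently) (contact force between the fingers and anything else above 35 N).
It fails at once if the follower is forced along (faster than 25 mm/s, more than 10 mm from its start and short of the stop) with its brake on (value of joint pad below 0.0004 m and distance of follower_nose from where it was at the start of the episode above 0.01 m and value of joint follower below 0.1285 m and (velocity of joint follower above 0.025 m/s or velocity of joint follower below -0.025 m/s)).
It fails at once if the robot touches a tin (more than 1 N) (contact force between any of the arm, the fingers and spice_tin_d above 1 N or contact force between any of the arm, the fingers and spice_tin_e above 1 N or contact force between any of the arm, the fingers and spice_tin_f above 1 N).
It fails at once if a tin is lifted more than 15 mm off the rack's floor or tipped more than 0.4 rad (z of any of spice_tin_d, spice_tin_e, spice_tin_f in the frame of rack above 0.023 m or angle between any of spice_tin_d, spice_tin_e, spice_tin_f's own z axis and vertical above 0.4 rad).
It fails at once if the lemon, the jam jar or the garlic is moved more than 15 mm (distance of any of lemon, jam_b, garlic from where it was at the start of the episode above 0.015 m).
It also fails if it takes over 35 s, if anything falls off the work surface, if the arm or the gripper's body presses on something with over 40 N, if the wrist force passes 120 N, or if a joint passes its speed limit or range.

## Working session

There is one attempt and no reset: what is moved stays moved. The work goes in short steps, each a Python script; the robot and the scene stay as the last script left them, time stands still between calls to the robot, and variables do not carry over. Pictures are saved under pics/ and viewed, at most 10 in all, crops included, and the job is handed in when it is done.

```bash
mkdir -p pics; python3 - <<'E'
from bench import manip, cams
import cv2
for n in("scene","top"):
    c=cams.camera(n); cv2.imwrite(f"pics/{n}0.png",c["pixels"][:,:,::-1]); print(n,{k:v for k,v in c.items() if k!="pixels"})
print(manip.current_eef_rot(),manip.current_clock(),manip.current_width())
E
```

```text
scene {'fx': 506.8421575273155, 'fy': 506.8421575273155, 'cx': 312.2550960498902, 'cy': 196.34040748518115, 'xyz': array([ -469.18475277, -1137.84041917,   809.81771404]), 'orientation': array([-1.92206322,  0.7310975 , -0.44010899])}
top {'fx': 376.854081570086, 'fy': 376.854081570086, 'cx': 319.72760028966735, 'cy': 203.63680284437476, 'xyz': array([ 427.73763059,   10.17783721, 1358.8105582 ]), 'orientation': array([-2.17186176,  2.19056806, -0.07515836])}
[-0.50157605 -3.10102491  0.00332767] 0.1 85.43990900504717
```

View pics/top0.png

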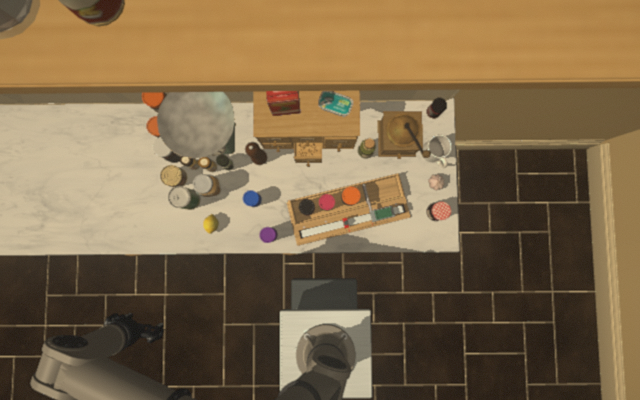

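View pics/scene0.png

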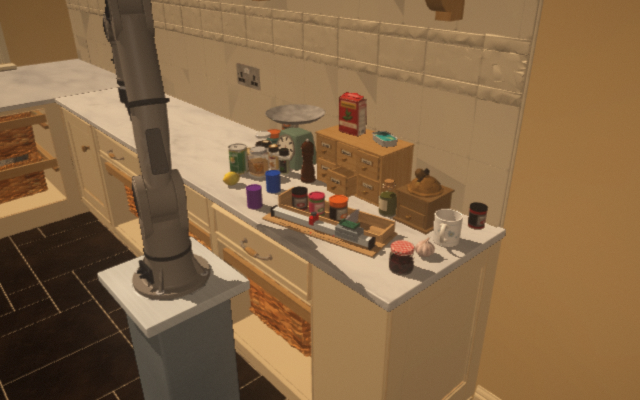

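The rack spans about (290–410, 175–243) in the top view. The green pad is near (383,212), the red stop near (345,221), and the tins are at (307,207), (328,201) and (351,195). The purple (268,234) and blue (251,198) tins outside the rack are look-alikes. I'll enlarge both views.

```bash
python3 - <<'E'
import cv2
a=cv2.imread("pics/top0.png")[165:255,280:420]; cv2.imwrite("pics/topc.png",cv2.resize(a,None,fx=5.5,fy=5.5,interpolation=cv2.INTER_CUBIC))
a=cv2.imread("pics/scene0.png")[175:265,255:405]; cv2.imwrite("pics/scenec.png",cv2.resize(a,None,fx=5,fy=5,interpolation=cv2.INTER_CUBIC))
E
```

```text
(no output)
```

View pics/topc.png

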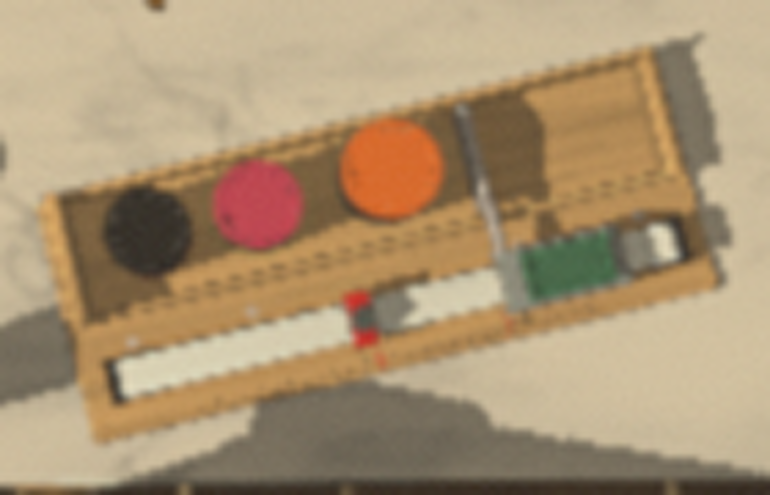

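View pics/scenec.png

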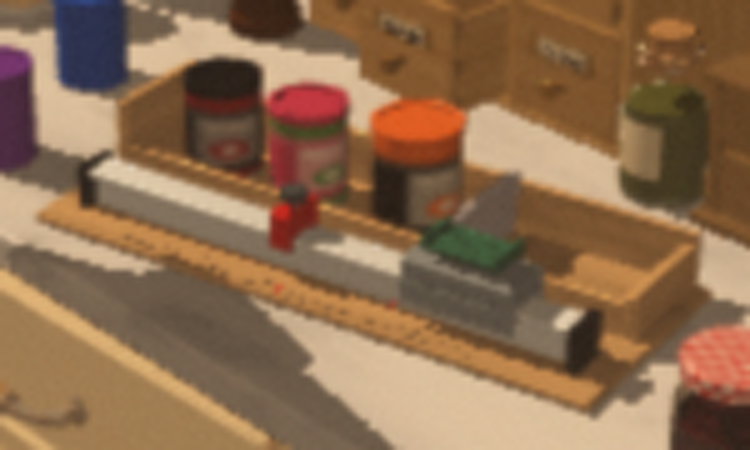

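```bash
cat > h.py <<'E'
import numpy as np, json
from bench import manip, fingers, ik, cams
from scipy.spatial.transform import Rotation as R
def ray(c,u,v):
    d=R.from_rotvec(c["orientation"]).apply([(u-c["cx"])/c["fx"],(v-c["cy"])/c["fy"],1]); return c["xyz"],d
def onz(c,u,v,z):
    p,d=ray(c,u,v); return p+d*(z-p[2])/d[2]
def top(c,u,v,z): return onz(c,280+(u+.5)/5.5-.5,165+(v+.5)/5.5-.5,z)
def sc(c,u,v,z): return onz(c,255+(u+.5)/5-.5,175+(v+.5)/5-.5,z)
E
python3 - <<'E'
from h import *
t=cams.camera("top"); s=cams.camera("scene")
L=[("pad",571,267,65),("base edge L",100,440,8),("base edge R",718,285,8),("wallL",45,197,46),("wallR",650,47,46),("stop",362,320,54),("stopR top",375,293,54),("stopR bot",378,342,54),("pad c1",522,252,65),("c2",612,232,65),("c3",620,283,65),("c4",530,303,65),("rail L",115,380,36),("rail R",685,240,36)]
P={n:top(t,u,v,z) for n,u,v,z in L}
for n in P: print(n,P[n].round(1))
for a,b in(("base edge L","base edge R"),("wallL","wallR"),("rail L","rail R"),("c2","pad c1"),("stop","pad")):
    d=P[a]-P[b]; print(a,np.degrees(np.arctan2(-d[0],d[1])),np.hypot(*d[:2]))
for n,u,v,z in[("pad",473,246,65),("padL",443,222,68),("padR",500,270,65)]: print("scene",n,sc(s,u,v,z).round(1))
E
```

```text
pad [ 489.1 -201.9   65. ]
base edge L [382.1  96.2   8. ]
base edge R [ 479.2 -306.7    8. ]
wallL [537.4 128.1  46. ]
wallR [ 630.  -258.4   46. ]
stop [457.4 -71.8  54. ]
stopR top [474.3 -80.2  54. ]
stopR bot [443.5 -81.6  54. ]
pad c1 [ 498.7 -171.6   65. ]
c2 [ 510.7 -228.    65. ]
c3 [ 478.8 -232.3   65. ]
c4 [ 466.8 -175.9   65. ]
rail L [421.   84.7  36. ]
rail R [ 507.1 -279.8   36. ]
base edge L 13.54883291333108 414.3945297762347
wallL 13.480436329800646 397.4553037373208
rail L 13.287868204232785 374.53928692556906
c2 -167.9701512162776 57.702436200333366
stop 13.682750164212727 133.9599638422771
scene pad [ 481.5 -208.8   65. ]
scene padL [ 485.3 -179.2   68. ]
scene padR [ 472.9 -239.9   65. ]
```

```bash
cat >> h.py <<'E'
A=np.radians(13.5); Y=np.array([-np.sin(A),np.cos(A),0]); X=np.array([np.cos(A),np.sin(A),0])
pad=np.array([489,-203,65.])
def st(*a): print(*a,np.round(manip.current_tool_pos(),1),"F",np.round(manip.current_ft_force(),1),"t",round(manip.current_clock(),2))
E
python3 - <<'E'
from h import *
q0=np.array(manip.current_joint_positions()); best=None
for s in(1,-1):
    y=s*Y; z=np.array([0,0,-1.]); r=R.from_matrix(np.c_[np.cross(y,z),y,z]).as_rotvec()
    q=ik(pad+[0,0,120],r); 
    print(s,None if q is None else np.round(q,2))
    if q is not None:
        d=np.abs(np.array(q)-q0).max()
        if best is None or d<best[0]: best=(d,r)
r=best[1]; fingers.move_gripper(0,20); st("shut")
manip.move_to(pad+[0,0,120],r); st("over")
manip.move_l(pad+[0,0,25],rate=100); st("above")
c=cams.camera("top"); import cv2
a=c["pixels"][165:255,280:420,::-1]; a=cv2.resize(a,None,fx=3.9,fy=3.9,interpolation=cv2.INTER_CUBIC)
b=cams.camera("scene")["pixels"][150:250,270:400,::-1]; b=cv2.resize(b,(a.shape[1]*2//2,240),interpolation=cv2.INTER_CUBIC)
cv2.imwrite("pics/above.png",np.vstack([a,b]))
E
```

```text
1 [-0.42  0.47  1.1   1.67 -0.43  1.27  2.57]
-1 [-0.37  0.43  1.    1.67 -0.38  1.25 -0.63]
shut [173.4 522.  231.3] F [-0.4 -0.2  0.3] t 0.97
over [ 489.6 -201.6  184.8] F [ 0.8  1.1 -0. ] t 3.76
above [ 489.5 -203.4   90.6] F [ 0.9 -0.5 -0.2] t 4.86
```

View pics/above.png

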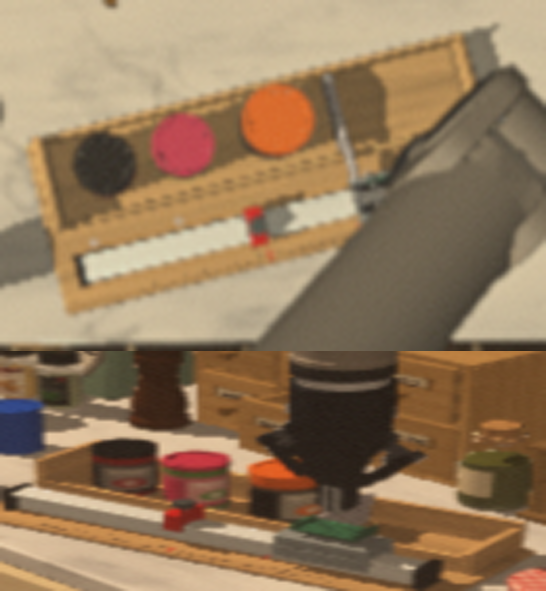

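The shut fingertips (340,515) sit above the green pad (centre about (333,528)), maybe 4 mm towards its rear. I'll shift 3 mm forward and go down until contact.

```bash
python3 - <<'E'
from h import *
p=pad+3*Y
manip.move_l(p+[0,0,12],rate=60)
print(manip.move_l(p+[0,0,-4],rate=15,contact_N=2.5)); manip.hold(.2); st("contact")
z0=manip.current_tool_pos()[2]
for d in(1.5,3,4):
    if manip.current_ft_force()[2]>9: break
    q=p.copy(); q[2]=z0-d; manip.move_l(q,rate=15); manip.hold(.15); st(d)
E
```

```text
True
contact [ 488.2 -200.    63.9] F [ 1.2 -0.2  3.8] t 6.35
1.5 [ 488.3 -200.2   62.4] F [-0.9  0.4  3.8] t 6.75
3 [ 488.3 -200.1   60.9] F [-0.3  0.3  3.5] t 7.15
4 [ 488.3 -200.1   59.9] F [0.1 0.4 4.1] t 7.55
```

```bash
python3 - <<'E'
from h import *
p=np.array(manip.current_tool_pos()); p[2]=59.8
for s in list(range(10,71,10)):
    manip.move_l(p+s*Y,rate=30); f=np.array(manip.current_ft_force())
    st(s,"Fy",round(f@Y,1),"lat",round(f@X,1))
    if abs(f@Y)>12 or f[2]>15 or f[2]<2: break
np.save("p.npy",p)
import cv2
a=cams.camera("scene")["pixels"][150:250,255:405,::-1]
cv2.imwrite("pics/push.png",cv2.resize(a,None,fx=5,fy=5,interpolation=cv2.INTER_CUBIC))
E
```

```text
10 Fy 0.3 lat -0.2 [ 485.7 -189.4   59.6] F [-0.3  0.3  4. ] t 8.03
20 Fy 0.3 lat -0.3 [ 483.4 -179.9   59.6] F [-0.4  0.2  4.1] t 8.52
30 Fy 0.5 lat -0.3 [ 481.  -170.3   59.7] F [-0.4  0.4  4.8] t 9.0
40 Fy 0.4 lat -1.4 [ 478.6 -160.3   59.6] F [-1.5  0.1  4.7] t 9.48
50 Fy 1.2 lat -0.9 [ 476.3 -150.6   59.6] F [-1.1  1.   4.8] t 9.97
60 Fy -0.7 lat -0.4 [ 474.1 -141.2   59.7] F [-0.2 -0.8  4.8] t 10.45
70 Fy -0.7 lat -1.9 [ 471.7 -131.2   59.6] F [-1.7 -1.1  3.5] t 10.93
```

View pics/push.png

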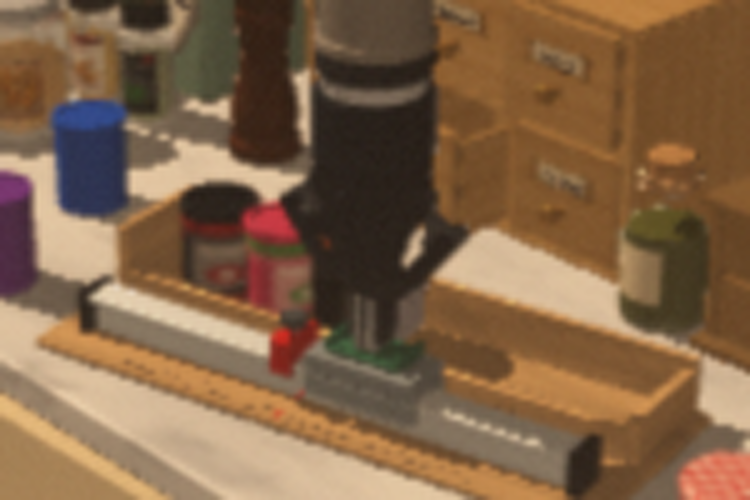

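The follower has come along with the fingertips and is now just short of the red stop (pixel 290,345); the pad is still down. I'll go on in small steps until it meets the stop.

```bash
python3 - <<'E'
from h import *
p=np.load("p.npy")
s=70
while s<108:
    s+=2 if s<80 else 1
    manip.move_l(p+s*Y,rate=20); manip.hold(.1)
    f=np.mean([manip.current_ft_force() for _ in range(3)],0)
    st(s,"Fy",round(f@Y,1))
    if f@Y<-7 or f[2]>15 or f[2]<2: break
manip.hold(.2); st("end"); np.save("s.npy",s)
E
```

```text
72 Fy -1.5 [ 471.7 -130.2   59.9] F [-0.8 -1.8  3.9] t 11.33
74 Fy -2.4 [ 471.3 -128.2   59.9] F [ 1.  -2.2  3.3] t 11.68
76 Fy -2.1 [ 470.7 -125.9   59.8] F [ 1.2 -1.8  4.2] t 12.03
78 Fy -1.6 [ 470.2 -123.9   59.8] F [ 1.2 -1.3  4.2] t 12.38
80 Fy -1.8 [ 469.7 -122.1   59.8] F [ 0.8 -1.7  4.4] t 12.73
81 Fy -1.9 [ 469.5 -121.4   59.8] F [ 1.  -1.7  4.3] t 13.08
82 Fy -2.2 [ 469.3 -120.3   59.8] F [ 1.4 -1.9  3.7] t 13.43
83 Fy -2.6 [ 469.  -119.2   59.8] F [ 2.4 -2.1  4.3] t 13.78
84 Fy -2.1 [ 468.7 -118.3   59.8] F [ 1.7 -1.7  4.9] t 14.13
85 Fy -2.4 [ 468.5 -117.3   59.8] F [ 2.2 -1.9  4.3] t 14.48
86 Fy -2.5 [ 468.1 -116.4   59.8] F [ 1.3 -2.3  4.6] t 14.83
87 Fy -1.8 [ 467.8 -115.5   59.8] F [ 1.7 -1.4  4.9] t 15.18
88 Fy -2.3 [ 467.4 -114.6   59.7] F [ 0.6 -2.2  5.2] t 15.53
89 Fy -2.8 [ 467.1 -113.6   59.7] F [ 0.6 -2.8  3.7] t 15.88
90 Fy -2.4 [ 467.  -112.5   59.7] F [ 0.1 -2.4  4.3] t 16.23
91 Fy -2.3 [ 466.9 -111.5   59.8] F [-0.3 -2.4  4.8] t 16.58
92 Fy -3.6 [ 466.8 -110.6   59.8] F [ 1.  -3.4  4.8] t 16.93
93 Fy -2.9 [ 466.7 -109.6   59.8] F [ 0.7 -2.8  4.6] t 17.28
94 Fy -2.6 [ 466.5 -108.6   59.8] F [ 1.2 -2.4  5.1] t 17.63
95 Fy -2.5 [ 466.2 -107.6   59.8] F [ 0.6 -2.4  4.4] t 17.98
96 Fy -2.6 [ 465.9 -106.6   59.8] F [ 1.2 -2.3  4.2] t 18.33
97 Fy -2.2 [ 465.6 -105.7   59.8] F [ 0.5 -2.1  3.4] t 18.68
98 Fy -2.7 [ 465.3 -104.7   59.8] F [-0.  -2.8  3.8] t 19.03
99 Fy -3.3 [ 465.1 -103.9   59.8] F [ 0.4 -3.3  4.1] t 19.38
100 Fy -4.9 [ 465.1 -103.9   60. ] F [ 1.  -4.8  3.8] t 19.73
101 Fy -6.6 [ 465.1 -103.8   60.2] F [ 1.4 -6.5  4.5] t 20.08
102 Fy -7.5 [ 465.1 -103.7   60.3] F [ 1.3 -7.4  4.1] t 20.43
end [ 465.1 -103.7   60.3] F [ 1.7 -7.9  3.8] t 20.63
```

```bash
python3 - <<'E'
from h import *
import cv2
a=cams.camera("scene")["pixels"][180:245,265:375,::-1]
cv2.imwrite("pics/stop.png",cv2.resize(a,None,fx=7,fy=7,interpolation=cv2.INTER_CUBIC))
E
```

```text
(no output)
```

View pics/stop.png

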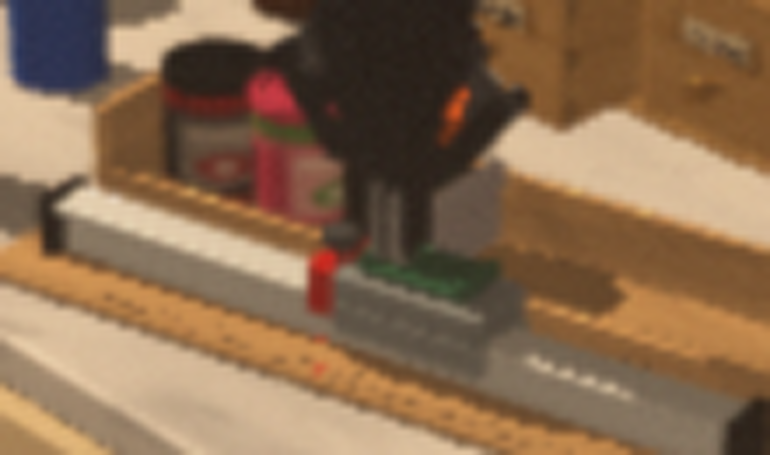

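The carriage nose meets the red stop at about (333,290), and the fingers are against the front lip (about 375,260). I'll lift straight up.

```bash
python3 - <<'E'
from h import *
import cv2
p=np.array(manip.current_tool_pos())
manip.move_l(p+[0,0,12],rate=25); st("up")
manip.move_l(p+[0,0,130]-15*Y,rate=120); manip.hold(.3); st("clear")
a=cams.camera("scene")["pixels"][170:245,265:375,::-1]
cv2.imwrite("pics/fin.png",cv2.resize(a,None,fx=7,fy=7,interpolation=cv2.INTER_CUBIC))
E
```

```text
up [ 464.1 -101.7   71.5] F [-0.5  0.1 -0.3] t 21.35
clear [ 468.4 -118.2  190. ] F [-0.2  0.6  0.1] t 22.79
```

View pics/fin.png

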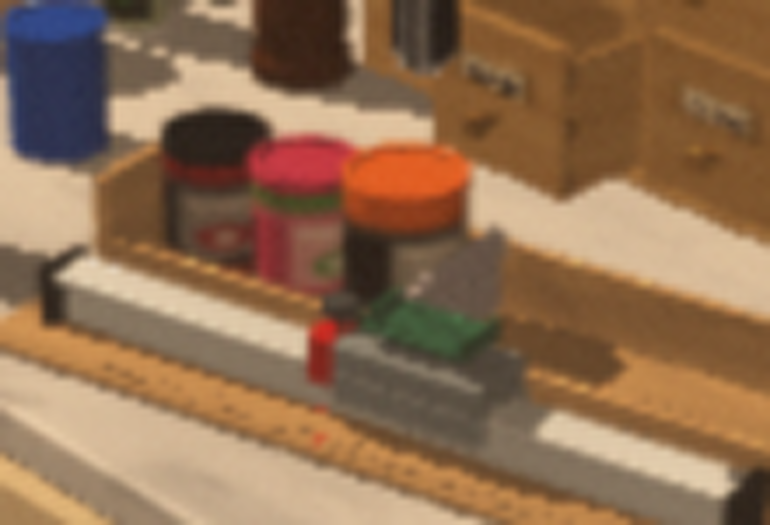

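The pad is up at (430,325), the carriage is at the stop (333,360), and the tins stand upright in a closed row. Handing in.

```bash
python3 -c "
from bench import manip
print(manip.hand_in())"
```

```text
the job is handed in; nothing more can be done
None
```

I handed the job in at about 23 s: the final picture shows the follower against the red stop, the pad up again and the three tins upright in a closed row; no verdict came back.

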